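# Size a copper rod in the hole gauge

### The arm

A 6-joint arm with a two-finger parallel gripper is mounted at the origin on a cart in front of the work surface, level with it; the furniture and walls round the work are solid. World frame = base frame: x ahead of the robot, y to its left, z up, the work surface at z = 0. Lengths are in m, angles in rad, forces in N, time in s.
With the tool pointing down it reaches from about 0.425 to 0.95 m from the base axis. Payload 3.5 kg.
Tool frame: the origin (TCP) lies midway between the tips of the shut fingers; the grasp point (between the pads) lies 19 mm behind it; z points along the fingers, y is the line along which they close (so a half turn about z gives the same grasp; the last joint's range is limited). The gripper opens to 85 mm and grips with 20 to 120 N. Pads are 22 mm wide; open, the fingers measure 114 mm over their backs; the gripper's body (76 mm by 85 mm) begins 54 mm behind the grasp point. The pads swing forward as they close: fully open they stand 13 mm farther back than shut.
Start: joints at [1.055, 0.286, 1.577, -0, 1.279, -0.15], TCP at [0.241, 0.63, 0.231] pointing down, gripper open.
Joint ranges: [-2.77, 2.77], [-0.9, 2.22], [0.21, 2.48], [-1.53, 4.67], [0.24, 2.81], [-2.84, 2.84]. Speed limits (rad/s): [2.79, 2.79, 3.14, 3.14, 3.14, 3.14].

### API

Orientations are given as a unit quaternion [x, y, z, w].
In Python, from plant import ctrl gives the robot as it stands.
- The arm moves only by the tool send_rows, never from a script. Its argument "series" is a list that holds one entry, the list of rows, each a list of 7 numbers: the shift along the tool's x, y, z in cm, then the turn, a rotation vector about the tool's x, y, z in rad, then the opening, from -1 (shut) to 1 (fully open). In form: [[[x, y, z, rx, ry, rz, jaw], ...]]. A call has 1 to 10 rows; each row shifts and turns the commanded pose from where the row before left it, along the tool's axes as they then stand; what a row does not reach is not made up. A row lasts 1/8 s, in which the tool goes at most 62.5 mm and 10.7 degrees, less where a joint would pass 70% of its speed; a pose out of reach is approached as far as the arm can. A call is refused whole if a number of a shift passes 6.25 or a number of a turn 0.188, either way. A call with a gripper value outside its range is refused whole. The fingers move at their own pace and stop on an object; "force" is the grip in N (left out, the last holds). Time passes only in rows, so rows that do not move let the fingers close. It gives the time, the measured TCP pose, the force, the opening and the grip force at its end, in the units of the state.
- ctrl.get_state(): the state, without advancing time (a new reading comes with each control period).
- ctrl.read_camera(name): name is "scene" or "side" or "wrist"; returns a dict with "img" (480x640x3 uint8, red, green, blue), "fx", "fy", "cx", "cy" (pixels), "R" (3x3) and "t" (3): a world point X has camera coordinates R X + t; the wrist camera has in their place "hand_eye" (4x4, takes a point from camera to tool coordinates, whose origin is the TCP and whose axes are the flange's). Camera axes: x right, y down, z forward; pixel columns grow to the right and rows downward; lengths in m; the calibration is good to about 2 mm. A picture is of the moment at which its call begins: read the wrist's pose just before it. There is no depth.
- ctrl.sign_off(): hands the job in; it is judged then, once.
The state is a dict: "time": time; "qpos": joint angles; "dq": joint speeds; "joint_efforts": joint torques, N m; "eef_pos": TCP position; "tcp_rot": TCP orientation; "contact_force": force on the tool from outside, world axes, zero at the start; "wrist_torque": the same for the moment, N m; "opening": opening from 0.0 (shut) to 1.0 (fully open); "finger_force": force on a finger pad.
Only numpy, scipy, OpenCV 4.12 (cv2) and the standard library are available. Lean on these libraries where they do the work, as an engineer would, in place of code of your own. Each camera call takes 0.05 s, during which the arm holds its last target. There are 200 camera calls.

### The job

Find the size of the copper rod with the hole gauge: take it from the rack, and beginning at the widest hole push its lower end well out beneath the plate in one hole after another, each the next smaller, until its end is set on a hole that refuses it. Then go back to the smallest hole it passed and let it go clean through there into the tray under the plate. Leave the other rods in the rack and everything else on the bench where it is.

Things in the scene. Friction and masses are not known exactly. Their poses are not given: they have to be found in the camera images.
- gauge: Hole gauge, fixed: level aluminium plate 56 (its x) x 164 (its y) mm on end legs over a grey tray with clear sides. Plate top 120 mm, underside 112 mm above the bench; four round holes in a row along y, 38 mm apart, slightly chamfered, marked with 4, 3, 2, 1 dots from widest to smallest. Tray 96 x 180 mm outside, floor 6 mm, sides 55 mm above the bench. Origin: centre of its underside, z up.
- hole_a (a point): Widest hole, 26 mm across, at gauge y = +57 mm; the point is the centre of its mouth in the plate's upper face.
- hole_b (a point): Second hole, 22 mm across, at gauge y = +19 mm; centre of its mouth in the upper face.
- hole_c (a point): Third hole, 18 mm across, at gauge y = -19 mm; centre of its mouth in the upper face. The smallest that the copper rod passes.
- hole_d (a point): Smallest hole, 13 mm across, at gauge y = -57 mm; centre of its mouth in the upper face. It refuses the copper rod: the rod's end goes in less than 3 mm.
- rack: Blue rod rack, fixed: block 56 (its x) x 170 (its y) mm, 40 mm high, with four square sockets 23 mm wide in a row along y, 42 mm apart (y = 63, 21, -21, -63 mm), floors 12 mm above the bench. A rod stands loosely upright in each, in any order. Origin: centre of the underside, z up.
- rod_copper: The copper-coloured rod to be sized: 16 mm across, 90 mm long, both ends flat with a 2 mm chamfer (end face 12 mm across), 0.10 to 0.21 kg. It stands in the rack, its top 102 mm above the bench. Origin: centre of its lower end; z along the rod, upward.
- rod_foot (a point): Centre of the copper rod's lower end (its origin).
- rod_mid (a point): Middle of the copper rod, 45 mm above its lower end.
- rod_top (a point): Centre of the copper rod's upper end.
- rod_aluminium: Silvery aluminium rod, 20 mm across, 85 mm long, standing in the rack; to be left there. Origin: centre of its lower end.
- rod_black: Black plastic rod, 12 mm across, 90 mm long, standing in the rack; to be left there. Origin: centre of its lower end.
- rod_white: White plastic rod, 14 mm across, 80 mm long, standing in the rack; to be left there. Origin: centre of its lower end.
- breaker: White circuit breaker with a black toggle, 18 mm (its x) by 89 mm (its y) and 78 mm high, standing about 75 mm behind the row of rods (on the rack's +x side), long side along the row to within 0.3 rad. Bystander. Origin: centre of its underside.
- cell: AA cell, 15 mm across, 50 mm high, standing in front of the rack. Bystander. Origin: centre of its underside.
- coupler: Orange pipe coupler, 30 mm across, 40 mm high, standing behind the gauge. Bystander. Origin: centre of its underside.
- gland: Black cable gland, 23 mm across, 39 mm high, standing in front of the gauge. Bystander. Origin: centre of its underside.
- tape: Roll of black tape, 58 mm across, 19 mm high, lying at the left. Bystander. Origin: centre of its underside.
- driver: Red screwdriver, 28 x 210 x 28 mm, lying at the left. Bystander. Origin: centre of its underside.
There are look-alikes about, which are no part of the job. Several things have the shape of the rod_copper; the one meant has the colours described above.

How it is judged:
On the way, in this order (a step that is already met when the one before it is completed fails the run):
1. the copper rod's lower end is pushed out at least 5 mm beneath the plate in the widest hole (horizontal distance between rod_foot and hole_a below 0.016 m and z of rod_foot in the frame of gauge below 0.107 m and z of rod_top in the frame of gauge above 0.12 m), for 0.1 s.
2. then at least 5 mm out beneath the plate in the second hole (horizontal distance between rod_foot and hole_b below 0.014 m and z of rod_foot in the frame of gauge below 0.107 m and z of rod_top in the frame of gauge above 0.12 m), for 0.1 s.
3. then at least 5 mm out beneath the plate in the third hole (horizontal distance between rod_foot and hole_c below 0.012 m and z of rod_foot in the frame of gauge below 0.107 m and z of rod_top in the frame of gauge above 0.12 m), for 0.1 s.
4. then its lower end is set on the mouth of the smallest hole, within 6 mm of its centre, and stops there (horizontal distance between rod_foot and hole_d below 0.006 m and z of rod_foot in the frame of gauge between 0.112 and 0.123 m and contact force between rod_copper and gauge above 0.5 N), for 0.1 s.
5. then it goes through the third hole again (horizontal distance between rod_foot and hole_c below 0.012 m and z of rod_foot in the frame of gauge below 0.109 m and z of rod_top in the frame of gauge above 0.12 m), for 0.04 s.
At the end, for the whole second after the job is handed in: The copper rod stands, leans or lies at rest (under 0.03 m/s) in the catch tray under the plate: both its ends lower than the plate's underside, and its middle inside the tray's outline (z of each of rod_top, rod_foot in the frame of gauge below 0.112 m and x of rod_mid in the frame of gauge between -0.046 and 0.046 m and y of rod_mid in the frame of gauge between -0.085 and 0.085 m and linear speed of rod_copper below 0.03 m/s); the robot touches nothing.
It fails at once if one of the other rods is lifted out or shifted by more than 25 mm (distance of any of rod_aluminium, rod_black, rod_white from where it was at the start of the episode above 0.025 m).
It fails at once if one of the other things on the bench is shifted by more than 30 mm (distance of any of breaker, cell, coupler, gland, tape, driver from where it was at the start of the episode above 0.03 m).
It also fails if it takes over 54 s, if anything falls off the work surface, if the arm or the gripper's body presses on something with over 40 N, if the wrist force passes 120 N, or if a joint passes its speed limit or range.

## Working session

There is one attempt and no reset: what is moved stays moved. The work goes in short steps, Python scripts to look and compute and a tool call to move; the robot and the scene stay as the last step left them, time stands still between calls to the robot, and variables do not carry over. Pictures are saved under pics/ and viewed, at most 10 in all, crops included, and the job is handed in when it is done.

Besides the shell and the picture viewer there is one more tool, called after "Emit:" as name(argument=value, ...), one argument or row to a line, values as JSON. send_rows: Moves the arm, as the interface text tells. Its arguments: {"type":"object","properties":{"series":{"type":"array"},"force":{"type":"number"}},"required":["series"]}

```bash
mkdir -p pics; cat > h.py <<'E'
import numpy as np, cv2, json
from plant import ctrl
from scipy.spatial.transform import Rotation as Ro
E
python3 - <<'E'
from h import *
s=ctrl.get_state(); print({k:np.round(v,4).tolist() for k,v in s.items()})
for n in ["scene","side"]:
    c=ctrl.read_camera(n); cv2.imwrite(f"pics/{n}0.png",c["img"][:,:,::-1])
    np.savez(f"{n}.npz",**c); print(n,c["fx"],c["cx"],c["cy"],np.round(c["R"],3).tolist(),c["t"])
E
```

```text
{'time': 0.0, 'qpos': [1.055, 0.2872, 1.5782, -0.0, 1.2786, -0.15], 'dq': [-0.0003, 0.002, 0.0005, -0.0006, 0.0004, 0.0007], 'joint_efforts': [0.0025, -40.5977, -29.2632, -0.0001, 0.0059, 0.0], 'eef_pos': [0.2411, 0.6298, 0.2299], 'tcp_rot': [0.1819, 0.9833, -0.0012, -0.0004], 'contact_force': [0.4899, -0.1861, -0.046], 'wrist_torque': [0.0364, -0.0651, -0.0147], 'finger_force': 0.0, 'opening': 0.996}
scene 476.3336973707546 326.3063398850627 243.77969553266357 [[0.569, -0.822, -0.009], [-0.589, -0.401, -0.702], [0.573, 0.405, -0.712]] [-0.08466014  0.50355122  0.614962  ]
side 491.55230419105453 319.11716071454117 231.75413780775568 [[-0.853, -0.522, 0.024], [-0.28, 0.417, -0.865], [0.441, -0.745, -0.501]] [0.59403829 0.11938345 0.9058739 ]
```

View pics/scene0.png

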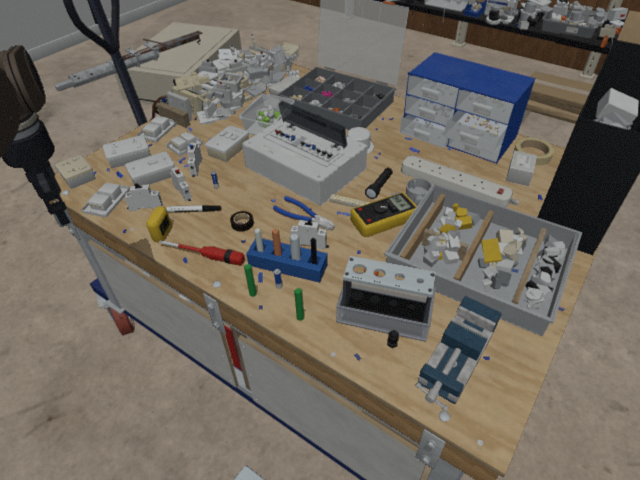

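View pics/side0.png

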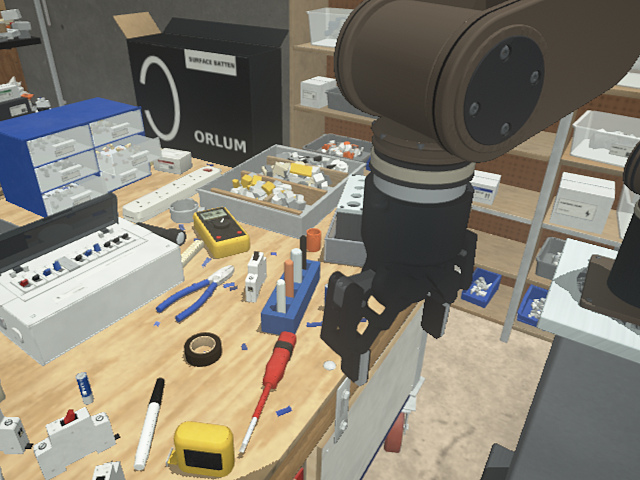

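The scene shows the rack at about (288,260) with, from the left, white, copper (277,242), aluminium and black rods. The gauge is at (388,290) with its widest hole on the left. I'll enlarge both.

```bash
python3 - <<'E'
import cv2
i=cv2.imread("pics/scene0.png")
a=cv2.resize(i[225:285,240:340],None,fx=5,fy=5,interpolation=cv2.INTER_CUBIC)
b=cv2.resize(i[250:340,332:442],None,fx=7,fy=6.6,interpolation=cv2.INTER_CUBIC)
cv2.imwrite("pics/ca.png",cv2.resize(i[222:287,240:340],None,fx=8,fy=8,interpolation=cv2.INTER_CUBIC)); cv2.imwrite("pics/cb.png",cv2.resize(i[255:330,335:440],None,fx=7.5,fy=7.5,interpolation=cv2.INTER_CUBIC)[:, :800])
E
```

```text
(no output)
```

View pics/ca.png

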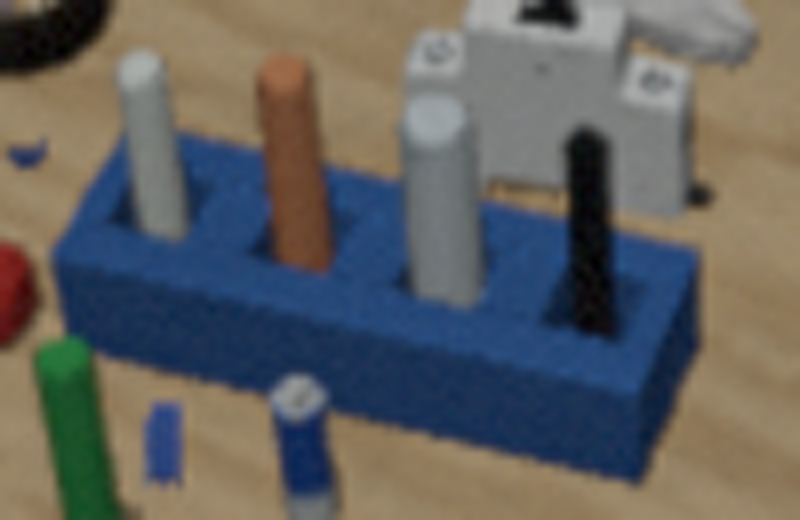

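View pics/cb.png

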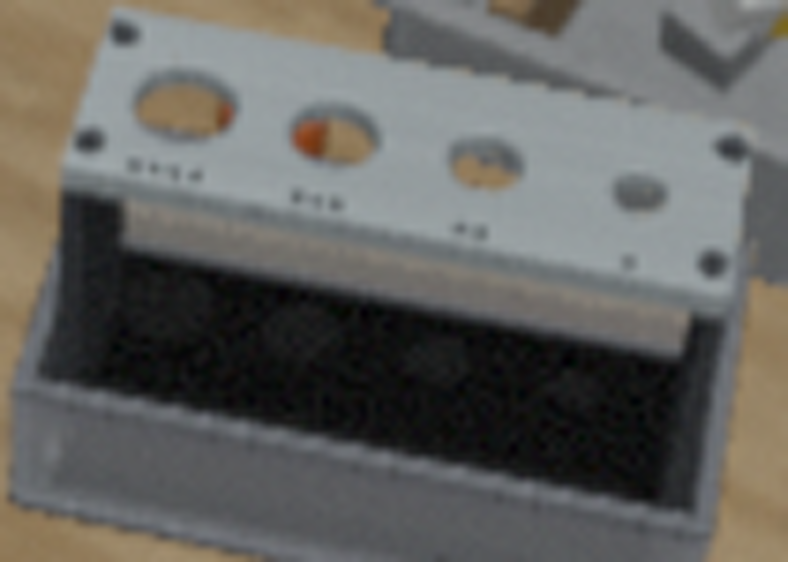

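Crop readings: the copper rod's top is at (287,73) in the first crop. In the second, the holes from 4 dots to 1 dot are at (185,104), (335,133), (486,162) and (640,192). Next I'll fit the poses.

```bash
cat >> h.py <<'E'
def back(c,u,v,z):
    R,t=c["R"],c["t"]; d=R.T@np.array([(u-c["cx"])/c["fx"],(v-c["cy"])/c["fy"],1]); o=-R.T@t
    return o+d*(z-o[2])/d[2]
def proj(c,X):
    p=c["R"]@np.asarray(X)+c["t"]; return c["fx"]*p[0]/p[2]+c["cx"],c["fy"]*p[1]/p[2]+c["cy"]
E
python3 - <<'E'
from h import *
from scipy.optimize import least_squares
c=dict(np.load("scene.npz"))
A=lambda u,v:((u+.5)/8-.5+240,(v+.5)/8-.5+222)
B=lambda u,v:((u+.5)/7.5-.5+335,(v+.5)/7.5-.5+255)
def fit(pts,loc,z):
    P=np.array([back(c,*p,z)[:2] for p in pts]); L=np.array(loc,float)
    f=lambda q:((L@np.array([[np.cos(q[2]),-np.sin(q[2])],[np.sin(q[2]),np.cos(q[2])]]).T+q[:2])-P).ravel()
    r=min((least_squares(f,[.6,0,y]) for y in(0,1.5,3,-1.5)),key=lambda r:r.cost)
    print(r.x.round(4),(f(r.x)*1e3).round(1)); return r.x
rk=fit([A(125,135),A(58,255),A(700,258),A(638,388)],[[.028,.085],[-.028,.085],[.028,-.085],[-.028,-.085]],.04)
g=fit([B(185,104),B(335,133),B(486,162),B(640,192),B(112,10),B(65,185),B(750,150),B(738,300)],[[0,.057],[0,.019],[0,-.019],[0,-.057],[.028,.082],[-.028,.082],[.028,-.082],[-.028,-.082]],.12)
for n,p,z in[("white",(142,65),.092),("cop",(287,73),.102),("alu",(438,118),.097),("blk",(586,142),.102)]: print(n,back(c,*A(*p),z).round(4))
print("cell",back(c,*A(300,398),.05).round(3),"green",back(c,*A(66,355),.09).round(3),back(c,298,290,.09).round(3),"brk",back(c,*A(545,15),.078).round(3))
for y in(.057,.019,-.019,-.057):
    print([round(g[0]-np.sin(g[2])*y,4),round(g[1]+np.cos(g[2])*y,4)])
E
```

```text
[0.5231 0.3639 0.3066] [ 3.5  2.3 -4.3  0.7  3.2  0.4 -2.5 -3.3]
[0.531  0.1215 0.3443] [-1.6 -0.9 -1.6 -0.8 -1.5 -1.  -1.3 -1.1 -0.5 -0.5  2.7  2.9  6.   1.
 -2.2  0.4]
white [0.5067 0.4254 0.092 ]
cop [0.5183 0.3842 0.102 ]
alu [0.531  0.3447 0.097 ]
blk [0.5415 0.3047 0.102 ]
cell [0.465 0.343 0.05 ] green [0.418 0.375 0.09 ] [0.426 0.256 0.09 ] brk [0.594 0.358 0.078]
[np.float64(0.5117), np.float64(0.1752)]
[np.float64(0.5245), np.float64(0.1394)]
[np.float64(0.5374), np.float64(0.1036)]
[np.float64(0.5502), np.float64(0.0679)]
```

```bash
cat >> h.py <<'E'
def quat(yaw):  # tool z down, tool y axis at world angle yaw
    y=np.array([np.cos(yaw),np.sin(yaw),0]); z=np.array([0,0,-1.]); return Ro.from_matrix(np.c_[np.cross(y,z),y,z])
def rows(target,yaw,n,s=None,jaw=0.0,p0=None,R0=None):
    """relative rows from the measured (or given) pose to target"""
    s=s or ctrl.get_state(); p=np.array(s["eef_pos"] if p0 is None else p0); R=R0 or Ro.from_quat(s["tcp_rot"])
    w=(R.inv()*quat(yaw)).as_rotvec()/n; out=[]; d=(np.array(target)-p)/n
    for k in range(n):
        out.append(np.r_[R.inv().apply(d)*100,w,jaw].round(3).tolist()); R=R*Ro.from_rotvec(w)
    print(json.dumps(out)); return out
E
python3 - <<'E'
from h import *
rows([.5183,.3842,.21],.305,8)
print(np.round(ctrl.read_camera("wrist")["hand_eye"],4).tolist())
E
```

```text
[[-4.334, -1.627, 0.253, -0.0, 0.0, 0.113, 0.0], [-4.489, -1.131, 0.252, -0.0, 0.0, 0.113, 0.0], [-4.588, -0.62, 0.252, -0.0, 0.0, 0.113, 0.0], [-4.628, -0.101, 0.251, -0.0, 0.0, 0.113, 0.0], [-4.611, 0.419, 0.251, -0.0, 0.0, 0.113, 0.0], [-4.534, 0.934, 0.251, -0.0, 0.0, 0.113, 0.0], [-4.401, 1.437, 0.251, -0.0, 0.0, 0.113, 0.0], [-4.212, 1.922, 0.251, -0.0, 0.0, 0.113, 0.0]]
[[0.0007, -0.9639, -0.2663, 0.0679], [1.0, 0.0008, -0.0002, 0.0004], [0.0004, -0.2663, 0.9639, -0.1421], [0.0, 0.0, 0.0, 1.0]]
```

Emit:
send_rows(
  series=[
    [[-4.33,-1.63,0.25,0,0,0.113,0],[-4.49,-1.13,0.25,0,0,0.113,0],[-4.59,-0.62,0.25,0,0,0.113,0],[-4.63,-0.1,0.25,0,0,0.113,0],[-4.61,0.42,0.25,0,0,0.113,0],[-4.53,0.93,0.25,0,0,0.113,0],[-4.4,1.44,0.25,0,0,0.113,0],[-4.21,1.92,0.25,0,0,0.113,0],[0,0,0,0,0,0,0],[0,0,0,0,0,0,0]],
  ],
  force=60,
)

```text
time: 1.4
eef_pos: [0.5177, 0.3843, 0.2109]
tcp_rot: [0.593, 0.805, -0.0, -0.0]
contact_force: [-0.4, -0.4, -0.1]
opening: 0.502
finger_force: 0.0
```

```bash
cat >> h.py <<'E'
def wrist(name):
    s=ctrl.get_state(); c=ctrl.read_camera("wrist"); T=np.eye(4); T[:3,:3]=Ro.from_quat(s["tcp_rot"]).as_matrix(); T[:3,3]=s["eef_pos"]
    W=np.linalg.inv(T@np.array(c["hand_eye"])); c["R"],c["t"]=W[:3,:3],W[:3,3]
    cv2.imwrite(f"pics/{name}.png",c["img"][:,:,::-1]); np.savez(f"{name}.npz",**{k:v for k,v in c.items()}); return s,c
E
python3 - <<'E'
from h import *
s,c=wrist("w1"); print(s["eef_pos"],s["tcp_rot"],s["opening"])
print(proj(c,[.5183,.3842,.102]),proj(c,[.531,.1215,.12]))
E
```

```text
[0.51769403 0.38430857 0.21091547] [ 5.92974805e-01  8.05220837e-01 -3.26120340e-04 -4.22179773e-04] 0.5021309981867034
(np.float64(324.2928294939541), np.float64(242.16553552785993)) (np.float64(240.08263772028658), np.float64(560.8222043429239))
```

View pics/w1.png

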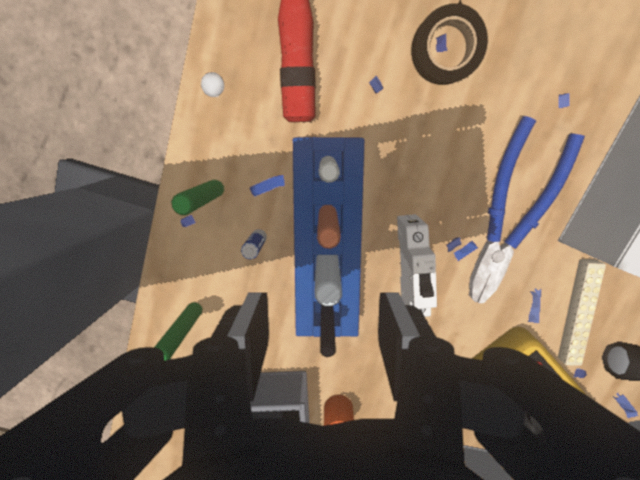

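The wrist picture shows the rack upright in the frame, centred on column 328, so the yaw is right. The copper rod is at (328,212–247). I'll refine its top by colour.

```bash
python3 - <<'E'
from h import *
c=dict(np.load("w1.npz")); im=c["img"][200:260,310:347].astype(int)
m=(im[:,:,0]>im[:,:,2]*1.6)&(im[:,:,0]>70)
for r in range(0,60,3):
    x=np.where(m[r])[0]; print(r+200,(x.min()+310,x.max()+310) if len(x) else None, end="; ")
print()
for v in(236,239,242): print(back(c,328.3,v,.102).round(4))
E
```

```text
200 None; 203 None; 206 (np.int64(324), np.int64(331)); 209 (np.int64(321), np.int64(334)); 212 (np.int64(320), np.int64(335)); 215 (np.int64(320), np.int64(336)); 218 (np.int64(319), np.int64(336)); 221 (np.int64(319), np.int64(336)); 224 (np.int64(319), np.int64(337)); 227 (np.int64(319), np.int64(338)); 230 (np.int64(318), np.int64(338)); 233 (np.int64(318), np.int64(339)); 236 (np.int64(318), np.int64(339)); 239 (np.int64(318), np.int64(338)); 242 (np.int64(319), np.int64(337)); 245 (np.int64(322), np.int64(335)); 248 None; 251 None; 254 None; 257 None; 
[0.5196 0.389  0.102 ]
[0.5202 0.387  0.102 ]
[0.5208 0.3851 0.102 ]
```

```bash
python3 - <<'E'
from h import *
rows([.5197,.3867,.07],.305,5)
E
```

```text
[[0.022, 0.058, 2.822, -0.0, -0.0, -0.001, 0.0], [0.022, 0.058, 2.822, -0.0, -0.0, -0.001, 0.0], [0.022, 0.057, 2.822, -0.0, -0.0, -0.001, 0.0], [0.023, 0.057, 2.822, -0.0, -0.0, -0.001, 0.0], [0.023, 0.056, 2.822, -0.0, -0.0, -0.001, 0.0]]
```

Emit:
send_rows(
  series=[
    [[0.02,0.06,2.82,0,0,0,0],[0.02,0.06,2.82,0,0,0,0],[0.02,0.06,2.82,0,0,0,0],[0.02,0.06,2.82,0,0,0,0],[0.02,0.06,2.82,0,0,0,0],[0,0,0,0,0,0,0],[0,0,0,0,0,0,-1],[0,0,0,0,0,0,-1],[0,0,0,0,0,0,-1],[0,0,0,0,0,0,-1]],
  ],
  force=60,
)

```text
time: 2.7
eef_pos: [0.5217, 0.3868, 0.0724]
tcp_rot: [0.593, 0.805, 0.002, 0.0]
contact_force: [-0.6, 0.5, 5.6]
opening: 0.162
finger_force: 58.9
```

Emit:
send_rows(
  series=[
    [[0,0,0,0,0,0,-1],[0,0,0,0,0,0,-1],[0,0,-2,0,0,0,-1],[0,0,-4,0,0,0,-1],[0,0,-4,0,0,0,-1],[0,0,-4,0,0,0,-1],[0,0,-1,0,0,0,-1],[0,0,0,0,0,0,-1]],
  ],
)

```text
time: 3.7
eef_pos: [0.5206, 0.3859, 0.2204]
tcp_rot: [0.593, 0.805, 0.0, 0.0]
contact_force: [0.6, 0.5, -0.7]
opening: 0.167
finger_force: 58.6
```

```bash
python3 - <<'E'
from h import *
rows([.513,.206,.22],.335,6,jaw=-1)
E
```

```text
[[-2.827, -1.01, 0.007, 0.0, 0.0, -0.006, -1.0], [-2.821, -1.026, 0.007, 0.0, 0.0, -0.006, -1.0], [-2.815, -1.042, 0.007, 0.0, 0.0, -0.006, -1.0], [-2.809, -1.058, 0.007, 0.0, 0.0, -0.006, -1.0], [-2.803, -1.074, 0.007, 0.0, 0.0, -0.006, -1.0], [-2.797, -1.09, 0.007, 0.0, 0.0, -0.006, -1.0]]
```

Emit:
send_rows(
  series=[
    [[-2.83,-1.01,0,0,0,-0.006,-1],[-2.82,-1.03,0,0,0,-0.006,-1],[-2.82,-1.04,0,0,0,-0.006,-1],[-2.81,-1.06,0,0,0,-0.006,-1],[-2.8,-1.07,0,0,0,-0.006,-1],[-2.8,-1.09,0,0,0,-0.006,-1],[0,0,0,0,0,0,-1],[0,0,0,0,0,0,-1]],
  ],
)

```text
time: 4.7
eef_pos: [0.5125, 0.2063, 0.2186]
tcp_rot: [0.579, 0.816, -0.001, -0.001]
contact_force: [1.6, 0.9, -1.3]
opening: 0.165
finger_force: 58.7
```

```bash
python3 - <<'E'
from h import *
s,c=wrist("w2"); print(s["eef_pos"],s["tcp_rot"],s["contact_force"])
c2=ctrl.read_camera("scene"); np.savez("s2.npz",**c2)
i=c2["img"][:,:,::-1]
cr=cv2.resize(i[200:320,335:440],None,fx=5,fy=5,interpolation=cv2.INTER_CUBIC)
w=cv2.imread("pics/w2.png")[200:480,180:460]; w=cv2.resize(w,None,fx=1.0,fy=1.0)
w=cv2.imread("pics/w2.png")
cv2.imwrite("pics/s2c.png",cr)
E
```

```text
[0.5125102  0.20626954 0.21861051] [ 0.57863495  0.81558538 -0.00087436 -0.00114572] [ 1.63024645  0.85771521 -1.2707605 ]
```

View pics/w2.png

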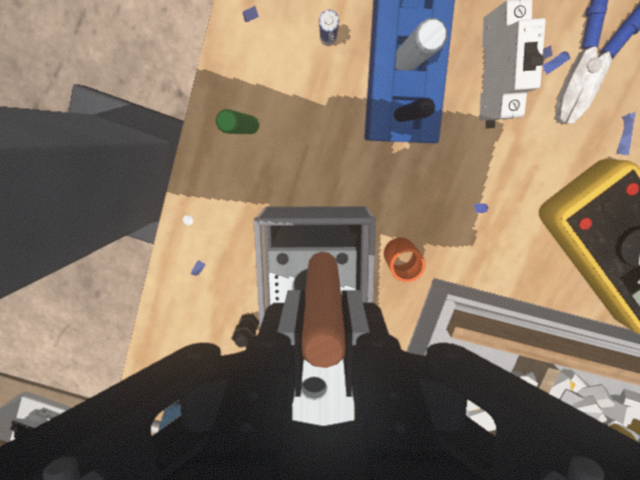

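View pics/s2c.png

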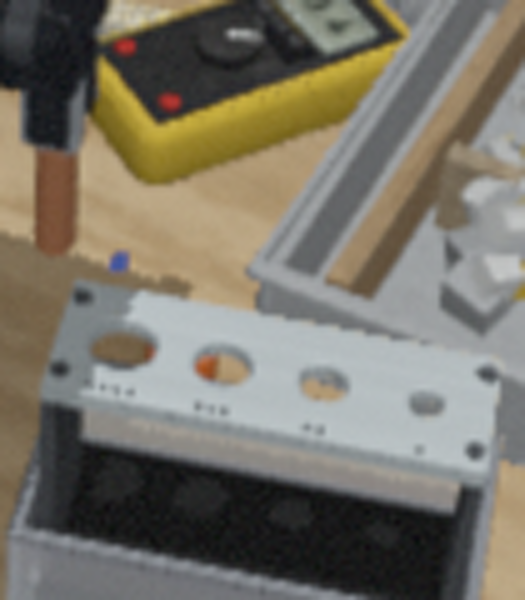

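Wrist: the plate screws at (282,258) and (342,258) are level, so the yaw matches. Hole D is at (314,386) and the rod's foot is near (321,255). In the scene crop the foot is at about (57,243), and the holes are at (124,347), (223,365), (324,384) and (427,404).

```bash
python3 - <<'E'
from h import *
s=ctrl.get_state(); p=np.array(s["eef_pos"]); R=Ro.from_quat(s["tcp_rot"])
w=dict(np.load("w2.npz")); c=dict(np.load("s2.npz"))
S=lambda u,v:((u+.5)/5-.5+335,(v+.5)/5-.5+200)
f=R.apply([0,0,.0604])+p; zf=f[2]
print("expected foot",f.round(4),"proj scene crop",[(a-b)*5 for a,b in zip(proj(c,f),(335,200))],"wrist",proj(w,f), "top",proj(w,R.apply([0,0,-.0296])+p))
print("scene foot",back(c,*S(57,243),zf).round(4))
for u,v in[(124,347),(223,365),(324,384),(427,404)]: print("hole",back(c,*S(u,v),.12).round(4))
print("wrist mid screws",back(w,312,258,.12).round(4),"D",back(w,314,386,.12).round(4))
im=w["img"][235:375,295:350].astype(int); m=(im[:,:,0]>im[:,:,2]*1.6)&(im[:,:,0]>60)
for r in range(0,140,8):
    x=np.where(m[r])[0]; print(r+235,(x.min()+295,x.max()+295) if len(x) else None,end="; ")
E
```

```text
expected foot [0.5128 0.2068 0.159 ] proj scene crop [np.float64(53.92008969146417), np.float64(237.85694497784476)] wrist (np.float64(324.4295279886017), np.float64(265.06802874205124)) top (np.float64(325.22389500073524), np.float64(354.9961560498259))
scene foot [0.5116 0.2056 0.159 ]
hole [0.5123 0.1751 0.12  ]
hole [0.5255 0.1399 0.12  ]
hole [0.5384 0.1044 0.12  ]
hole [0.5511 0.0686 0.12  ]
wrist mid screws [0.5081 0.1963 0.12  ] D [0.5399 0.1078 0.12  ]
235 None; 243 None; 251 None; 259 (np.int64(311), np.int64(334)); 267 (np.int64(309), np.int64(336)); 275 (np.int64(307), np.int64(337)); 283 (np.int64(306), np.int64(338)); 291 (np.int64(305), np.int64(339)); 299 (np.int64(305), np.int64(341)); 307 (np.int64(305), np.int64(341)); 315 (np.int64(304), np.int64(342)); 323 (np.int64(303), np.int64(343)); 331 (np.int64(302), np.int64(344)); 339 (np.int64(302), np.int64(344)); 347 (np.int64(302), np.int64(345)); 355 (np.int64(302), np.int64(344)); 363 (np.int64(311), np.int64(335)); 371 None;
```

Emit:
send_rows(
  series=[
    [[-1.4,-0.37,0,0,0,0,-1],[-1.37,-0.36,0,0,0,0,-1],[0,0,1.4,0,0,0,-1],[0,0,1.4,0,0,0,-1],[0,0,0,0,0,0,-1],[0,0,0,0,0,0,-1]],
  ],
)

```text
time: 5.55
eef_pos: [0.5155, 0.1777, 0.1921]
tcp_rot: [0.578, 0.816, -0.0, -0.0]
contact_force: [0.0, 0.5, -1.5]
opening: 0.163
finger_force: 58.7
```

```bash
cat >> h.py <<'E'
def foot(off=.0604):
    """offset (world xy) of the copper rod from the tool axis, as the scene camera sees it, by matching silhouettes"""
    s=ctrl.get_state(); c=ctrl.read_camera("scene"); p=np.array(s["eef_pos"]); R=Ro.from_quat(s["tcp_rot"])
    f=p+R.apply([0,0,off]); u,v=map(int,proj(c,f)); im=c["img"][v-30:v+20,u-20:u+20].astype(int)
    m=((im[:,:,0]>im[:,:,2]*1.6)&(im[:,:,0]>60)&(im[:,:,1]<.68*im[:,:,0])).astype(np.uint8)
    n,l,st,ce=cv2.connectedComponentsWithStats(m); k=1+st[1:,4].argmax(); x,y,w,h,_=st[k]
    e=np.array([x+w/2-.5,y+h-.5]) + [u-20,v-30]
    rowc=[np.where(l[r]==k)[0] for r in range(y+h-14,y+h-6)]; mid=np.mean([(q.min()+q.max())/2 for q in rowc if len(q)])+u-20
    t=np.linspace(0,6.283,90); 
    ring=np.array([proj(c,p+R.apply([r*np.cos(a),r*np.sin(a),off-d])) for r,d in((.006,0),(.008,.002)) for a in t])
    zz=[proj(c,p+R.apply([0,0,off-d])) for d in(0,.03)]; vm=y+h-10.5+v-30
    pm=np.interp(vm,[zz[1][1],zz[0][1]],[zz[1][0],zz[0][0]])
    print("tcp",p.round(4),"foot z",f[2].round(4),"blob mid",mid.round(2),"pred",pm.round(2),"bottom row",e[1],"pred",ring[:,1].max().round(2),"w",np.mean([len(q) for q in rowc]),"force",np.round(s["contact_force"],1))
    B=back(c,zz[0][0]+mid-pm,zz[0][1]+e[1]-ring[:,1].max(),f[2]); print("scene-seen foot",B.round(4),"minus expected",((B-f)[:2]*1e3).round(1)); return c,B
E
python3 -c "from h import *; foot()"
```

```text
tcp [0.5155 0.1777 0.1921] foot z 0.1317 blob mid 359.5 pred 359.8 bottom row 265.5 pred 265.69 w 5.375 force [ 0.   0.5 -1.5]
scene-seen foot [0.5155 0.1784 0.1317] minus expected [0.1 0.7]
```

Emit:
send_rows(
  series=[
    [[-0.08,-0.13,0,0,0,0,-1],[0,0,0.8,0,0,0,-1],[0,0,0.9,0,0,0,-1],[0,0,0.9,0,0,0,-1],[0,0,0.8,0,0,0,-1],[0,0,0,0,0,0,-1],[0,0,0,0,0,0,-1]],
  ],
)

```text
time: 6.48
eef_pos: [0.5147, 0.1764, 0.1585]
tcp_rot: [0.579, 0.816, 0.0, 0.0]
contact_force: [-0.1, -0.5, -1.5]
opening: 0.164
finger_force: 58.7
```

Emit:
send_rows(
  series=[
    [[0,0.1,0,0,0,0,-1],[0,0.1,0,0,0,0,-1],[0,0.1,0,0,0,0,-1],[0,0.1,0,0,0,0,-1],[0,0,0,0,0,0,-1]],
  ],
)

```text
time: 7.1
eef_pos: [0.5184, 0.1777, 0.1583]
tcp_rot: [0.578, 0.816, -0.0, -0.0]
contact_force: [-0.1, -1.3, -1.4]
opening: 0.166
finger_force: 58.7
```

Emit:
send_rows(
  series=[
    [[0,0.1,0,0,0,0,-1],[0,0.1,0,0,0,0,-1],[0,0,0,0,0,0,-1]],
  ],
)

```text
time: 7.48
eef_pos: [0.5203, 0.1783, 0.1583]
tcp_rot: [0.579, 0.816, -0.0, -0.0]
contact_force: [0.4, -0.4, -2.1]
opening: 0.168
finger_force: 58.7
```

Emit:
send_rows(
  series=[
    [[0,0.1,0,0,0,0,-1],[0,0.1,0,0,0,0,-1],[0,0,0,0,0,0,-1]],
  ],
)

```text
time: 7.85
eef_pos: [0.5209, 0.1786, 0.1581]
tcp_rot: [0.578, 0.816, -0.002, -0.001]
contact_force: [-4.6, -1.9, 2.7]
opening: 0.162
finger_force: 59.0
```

Emit:
send_rows(
  series=[
    [[0,-0.35,0,0,0,0,-1],[0,-0.34,0,0,0,0,-1],[-0.1,0,0,0,0,0,-1],[-0.1,0,0,0,0,0,-1],[-0.1,0,0,0,0,0,-1],[0,0,0,0,0,0,-1]],
  ],
)

```text
time: 8.6
eef_pos: [0.5167, 0.1738, 0.1583]
tcp_rot: [0.579, 0.816, 0.0, 0.0]
contact_force: [0.2, -0.7, -2.1]
opening: 0.16
finger_force: 58.6
```

Emit:
send_rows(
  series=[
    [[-0.1,0,0,0,0,0,-1],[-0.1,0,0,0,0,0,-1],[0,0,0,0,0,0,-1]],
  ],
)

```text
time: 8.98
eef_pos: [0.5172, 0.172, 0.1583]
tcp_rot: [0.579, 0.816, 0.0, -0.0]
contact_force: [1.1, 1.5, -1.6]
opening: 0.166
finger_force: 58.6
```

Emit:
send_rows(
  series=[
    [[-0.1,0,0,0,0,0,-1],[0,0,0,0,0,0,-1]],
  ],
)

```text
time: 9.22
eef_pos: [0.5174, 0.1715, 0.1584]
tcp_rot: [0.579, 0.816, 0.0, -0.0]
contact_force: [-1.1, 2.6, -1.1]
opening: 0.163
finger_force: 58.7
```

Emit:
send_rows(
  series=[
    [[0.4,0,0,0,0,0,-1],[0,0,-1.7,0,0,0,-1],[0,0,-1.7,0,0,0,-1],[-1.8,0.02,0,0,0,0,-1],[-1.81,0.02,0,0,0,0,-1],[0,0,0,0,0,0,-1],[0,0,0,0,0,0,-1]],
  ],
)

```text
time: 10.1
eef_pos: [0.5283, 0.1404, 0.1916]
tcp_rot: [0.579, 0.815, -0.0, -0.001]
contact_force: [-0.9, -0.1, -1.3]
opening: 0.162
finger_force: 58.6
```

```bash
cat >> h.py <<'E'
H=dict(A=(.5156,.1761),B=(.5285,.1403),C=(.5413,.1046),D=(.5542,.0688))
def to(k,z):
    s=ctrl.get_state(); d=np.r_[H[k],z]-s["eef_pos"]; print(s["eef_pos"].round(4),"tool shift cm",(Ro.from_quat(s["tcp_rot"]).inv().apply(d)*100).round(2),"tilt",np.round(Ro.from_quat(s["tcp_rot"]).apply([0,0,1]),4))
E
python3 -c "from h import *; to('B',.158)"
```

```text
[0.5283 0.1404 0.1916] tool shift cm [-0.02  0.02  3.36] tilt [-1.5e-03  2.0e-04 -1.0e+00]
```

Emit:
send_rows(
  series=[
    [[0,0,0.8,0,0,0,-1],[0,0,0.9,0,0,0,-1],[0,0,0.9,0,0,0,-1],[0,0,0.75,0,0,0,-1],[0,0,0,0,0,0,-1],[0,0,0,0,0,0,-1]],
  ],
)

```text
time: 10.85
eef_pos: [0.5288, 0.1409, 0.159]
tcp_rot: [0.578, 0.816, 0.0, 0.0]
contact_force: [0.7, 0.4, -1.1]
opening: 0.166
finger_force: 58.6
```

Emit:
send_rows(
  series=[
    [[0,0.1,0,0,0,0,-1],[0,0.1,0,0,0,0,-1],[0,0.1,0,0,0,0,-1],[0,0,0,0,0,0,-1]],
  ],
)

```text
time: 11.35
eef_pos: [0.5313, 0.1418, 0.1588]
tcp_rot: [0.578, 0.816, -0.0, -0.0]
contact_force: [-0.0, -0.7, -1.1]
opening: 0.164
finger_force: 58.6
```

Emit:
send_rows(
  series=[
    [[0,0.1,0,0,0,0,-1],[0,0,0,0,0,0,-1]],
  ],
)

```text
time: 11.6
eef_pos: [0.5316, 0.142, 0.1587]
tcp_rot: [0.578, 0.816, -0.001, -0.001]
contact_force: [-3.9, -2.3, 1.3]
opening: 0.163
finger_force: 58.9
```

Emit:
send_rows(
  series=[
    [[0,-0.4,0,0,0,0,-1],[-0.15,0,0,0,0,0,-1],[-0.15,0,0,0,0,0,-1],[0,0,0,0,0,0,-1]],
  ],
)

```text
time: 12.1
eef_pos: [0.5299, 0.1381, 0.159]
tcp_rot: [0.579, 0.816, 0.0, 0.0]
contact_force: [0.1, 1.4, 0.4]
opening: 0.162
finger_force: 58.7
```

Emit:
send_rows(
  series=[
    [[0.2,0,0,0,0,0,-1],[0,0,-1.7,0,0,0,-1],[0,0,-1.6,0,0,0,-1],[-1.85,0,0,0,0,0,-1],[-1.84,0,0,0,0,0,-1],[0,0,0,0,0,0,-1],[0,0,0,0,0,0,-1]],
  ],
)

```text
time: 12.98
eef_pos: [0.5408, 0.1047, 0.1911]
tcp_rot: [0.579, 0.815, -0.0, -0.001]
contact_force: [-0.3, -0.5, -0.7]
opening: 0.163
finger_force: 58.7
```

```bash
python3 -c "from h import *; to('C',.158)"
```

```text
[0.5408 0.1047 0.1911] tool shift cm [-0.03  0.05  3.31] tilt [-1.5e-03  3.0e-04 -1.0e+00]
```

Emit:
send_rows(
  series=[
    [[-0.04,0.02,0.8,0,0,0,-1],[0,0,0.5,0,0,0,-1],[0,0,0.4,0,0,0,-1],[0,0,0.4,0,0,0,-1],[0,0,0.4,0,0,0,-1],[0,0,0,0,0,0,-1]],
  ],
)

```text
time: 13.72
eef_pos: [0.5412, 0.1048, 0.1664]
tcp_rot: [0.579, 0.816, -0.0, -0.0]
contact_force: [-0.2, -0.3, -1.1]
opening: 0.161
finger_force: 58.7
```

Emit:
send_rows(
  series=[
    [[0,0,0.4,0,0,0,-1],[0,0,0.4,0,0,0,-1],[0,0,0,0,0,0,-1],[0,0,0,0,0,0,-1]],
  ],
)

```text
time: 14.22
eef_pos: [0.5415, 0.1048, 0.1588]
tcp_rot: [0.579, 0.816, 0.0, 0.0]
contact_force: [0.3, -0.5, -1.3]
opening: 0.166
finger_force: 58.7
```

Emit:
send_rows(
  series=[
    [[0,0,-1.6,0,0,0,-1],[0,0,-1.6,0,0,0,-1],[-1.9,0.02,0,0,0,0,-1],[-1.9,0.02,0,0,0,0,-1],[0,0,0,0,0,0,-1],[0,0,0,0,0,0,-1]],
  ],
)

```text
time: 14.98
eef_pos: [0.554, 0.0686, 0.1901]
tcp_rot: [0.579, 0.815, -0.0, -0.001]
contact_force: [-0.0, 1.0, -1.2]
opening: 0.161
finger_force: 58.6
```

```bash
python3 -c "from h import *; to('D',.182)"
```

```text
[0.554  0.0686 0.1901] tool shift cm [0.01 0.02 0.81] tilt [-1.6e-03  4.0e-04 -1.0e+00]
```

Emit:
send_rows(
  series=[
    [[0,0,0.3,0,0,0,-1],[0,0,0.3,0,0,0,-1],[0,0,0.2,0,0,0,-1],[0,0,0.1,0,0,0,-1],[0,0,0.1,0,0,0,-1],[0,0,0,0,0,0,-1]],
  ],
)

```text
time: 15.72
eef_pos: [0.5543, 0.0691, 0.1808]
tcp_rot: [0.578, 0.816, -0.0, -0.0]
contact_force: [-0.5, 0.3, -0.6]
opening: 0.165
finger_force: 58.6
```

Emit:
send_rows(
  series=[
    [[0,0,0.1,0,0,0,-1],[0,0,0.1,0,0,0,-1],[0,0,0,0,0,0,-1]],
  ],
)

```text
time: 16.1
eef_pos: [0.5543, 0.0691, 0.1786]
tcp_rot: [0.579, 0.816, -0.0, -0.0]
contact_force: [0.3, 0.6, -0.8]
opening: 0.167
finger_force: 58.7
```

Emit:
send_rows(
  series=[
    [[0,0,0.1,0,0,0,-1],[0,0,0.1,0,0,0,-1],[0,0,0,0,0,0,-1]],
  ],
)

```text
time: 16.48
eef_pos: [0.5545, 0.0691, 0.1774]
tcp_rot: [0.578, 0.816, 0.0, 0.0]
contact_force: [-1.2, 0.4, 1.9]
opening: 0.16
finger_force: 59.1
```

Emit:
send_rows(
  series=[
    [[0,0,0.1,0,0,0,-1],[0,0,0,0,0,0,-1],[0,0,0,0,0,0,-1]],
  ],
)

```text
time: 16.85
eef_pos: [0.5547, 0.069, 0.1774]
tcp_rot: [0.578, 0.816, 0.0, 0.0]
contact_force: [-2.6, -0.6, 6.2]
opening: 0.164
finger_force: 59.7
```

Emit:
send_rows(
  series=[
    [[0,0,-0.8,0,0,0,-1],[0,0,-0.8,0,0,0,-1],[1.9,-0.02,0,0,0,0,-1],[1.9,-0.02,0,0,0,0,-1],[0,0,0,0,0,0,-1],[0,0,0,0,0,0,-1]],
  ],
)

```text
time: 17.6
eef_pos: [0.5412, 0.1052, 0.1916]
tcp_rot: [0.578, 0.816, -0.0, -0.0]
contact_force: [-0.4, -0.0, -1.3]
opening: 0.165
finger_force: 58.8
```

```bash
python3 -c "from h import *; to('C',.136)"
```

```text
[0.5412 0.1052 0.1916] tool shift cm [-0.06 -0.01  5.56] tilt [-3.e-04 -4.e-04 -1.e+00]
```

Emit:
send_rows(
  series=[
    [[-0.05,0,0.8,0,0,0,-1],[0,0,0.5,0,0,0,-1],[0,0,0.5,0,0,0,-1],[0,0,0.5,0,0,0,-1],[0,0,0.5,0,0,0,-1],[0,0,0,0,0,0,-1]],
  ],
)

```text
time: 18.35
eef_pos: [0.5412, 0.1042, 0.1632]
tcp_rot: [0.579, 0.816, -0.0, -0.0]
contact_force: [-0.2, 0.3, -1.3]
opening: 0.166
finger_force: 58.7
```

Emit:
send_rows(
  series=[
    [[0,0,0.6,0,0,0,-1],[0,0,0.7,0,0,0,-1],[0,0,0.7,0,0,0,-1],[0,0,0.6,0,0,0,-1],[0,0,0,0,0,0,-1],[0,0,0,0,0,0,-1]],
  ],
)

```text
time: 19.1
eef_pos: [0.5416, 0.1043, 0.1379]
tcp_rot: [0.579, 0.816, -0.0, -0.0]
contact_force: [-0.5, -0.7, -0.8]
opening: 0.165
finger_force: 58.7
```

Foot is at about 0.077 m in hole C. Release with a moderate opening, wait, then rise.

Emit:
send_rows(
  series=[
    [[0,0,0,0,0,0,0],[0,0,0,0,0,0,0],[0,0,0,0,0,0,0],[0,0,0,0,0,0,0],[0,0,0,0,0,0,0],[0,0,0,0,0,0,0]],
  ],
)

```text
time: 19.85
eef_pos: [0.5416, 0.1043, 0.1378]
tcp_rot: [0.579, 0.816, -0.0, -0.0]
contact_force: [-0.1, 0.0, -0.3]
opening: 0.502
finger_force: 0.0
```

```bash
python3 - <<'E'
from h import *
print(ctrl.get_state()["contact_force"])
i=ctrl.read_camera("scene")["img"][:,:,::-1]
cv2.imwrite("pics/s3c.png",cv2.resize(i[230:345,325:445],None,fx=5,fy=5,interpolation=cv2.INTER_CUBIC))
E
```

```text
[-0.14835264  0.04638533 -0.33402142]
```

View pics/s3c.png

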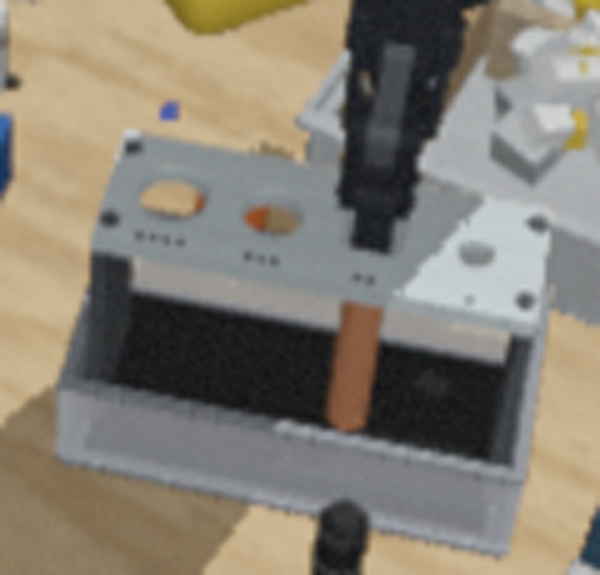

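The crop shows the rod below the plate in the tray, with its foot at (347,425). Next I'll raise the gripper and check the foot height.

Emit:
send_rows(
  series=[
    [[0,0,-2,0,0,0,0],[0,0,-4,0,0,0,0],[0,0,-4,0,0,0,0],[0,0,0,0,0,0,0],[0,0,0,0,0,0,0],[0,0,0,0,0,0,0],[0,0,0,0,0,0,0],[0,0,0,0,0,0,0]],
  ],
)

```text
time: 20.9
eef_pos: [0.5413, 0.1043, 0.237]
tcp_rot: [0.579, 0.816, -0.0, -0.001]
contact_force: [0.3, -0.9, -1.3]
opening: 0.497
finger_force: 0.0
```

```bash
python3 - <<'E'
from h import *
c=ctrl.read_camera("scene"); 
for z in(.006,.03,.06): print(z,[(a-b)*5 for a,b in zip(proj(c,[.5405,.1042,z]),(325,230))])
cv2.imwrite("pics/s4c.png",cv2.resize(c["img"][230:345,325:445,::-1],None,fx=5,fy=5,interpolation=cv2.INTER_CUBIC))
E
```

```text
0.006 [np.float64(346.6060333426799), np.float64(413.01534065504825)]
0.03 [np.float64(352.2027787731727), np.float64(376.82149188086953)]
0.06 [np.float64(359.489959436886), np.float64(329.6956902505923)]
```

View pics/s4c.png

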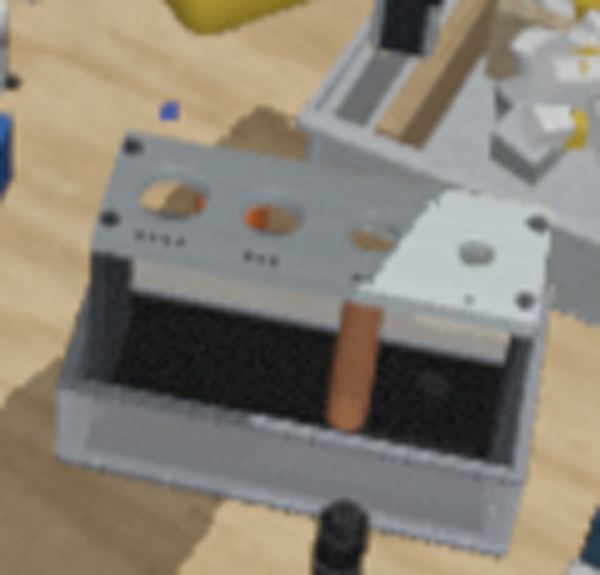

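The rod stands on the tray floor below hole C, foot at (347,425) as predicted for z = 6 mm. It isn't moving and the gripper is clear, so I'm handing in.

```bash
python3 -c "from h import *; print(ctrl.sign_off())"
```

```text
the job is handed in; nothing more can be done
None
```

The copper rod passed the 26, 22 and 18 mm holes and was refused by the 13 mm hole; I then dropped it through the 18 mm hole into the tray, where it stands at rest, and handed the job in at about 21 s (no verdict was returned).

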